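# Pack the inhaler and latch the pill box

## Robot

A 7-joint arm with a two-finger parallel gripper is mounted at the origin on the work surface. World frame = base frame: x ahead of the robot, y to its left, z up, the work surface at z = 0. Lengths are in m, angles in rad, forces in N, time in s.
With the tool pointing down it reaches from about 0.4 to 0.875 m from the base axis. Payload 4.4 kg.
Tool frame: the origin (TCP) lies midway between the tips of the shut fingers; the grasp point (between the pads) lies 19 mm behind it (env.grasp_offset is the z of the grasp point in the tool frame, in m); z points along the fingers, y is the line along which they close (so a half turn about z gives the same grasp; the last joint's range is limited). The gripper opens to 85 mm and grips with 20 to 120 N. Pads are 22 mm wide; open, the fingers measure 114 mm over their backs; the gripper's body (76 mm by 85 mm) begins 54 mm behind the grasp point. The pads swing forward as they close: fully open they stand 13 mm farther back than shut.
Start: joints at [1.115, 0.628, 0.038, 1.517, -0.027, 0.996, -0.02], TCP at [0.247, -0.601, 0.231] pointing down, gripper open.
Joint ranges: [-3.06, 3.06], [-0.37, 2.12], [-1.25, 1.32], [0.18, 2.47], [-1.1, 4.24], [0.23, 1.98], [-2.94, 2.94]. Speed limits (rad/s): [2.57, 2.57, 3.14, 3.14, 3.14, 3.14, 3.14].

## Interface

Orientations are given as [roll, pitch, yaw] about the fixed x, y, z axes, in that order (R = Rz(yaw) Ry(pitch) Rx(roll)).
In Python, from cell import telemetry, snapshot, workorder, env gives the robot as it stands. The module is installed in compiled form; this text tells all that it offers.
- The arm moves only by the tool move_arm, never from a script. Its argument "commands" is a list of rows, each an object of numbers: "dx", "dy", "dz": the shift along the tool's x, y, z in mm; "turn": the turn about the tool's z in rad; "gripper": the finger opening in mm, from 0 to 85.4. In form: [{"dx": .., "dy": .., "dz": .., "turn": .., "gripper": ..}, ...]. A call has exactly 5 rows; each row shifts and turns the commanded pose from where the row before left it, along the tool's axes as they then stand; what a row does not reach is not made up. A row lasts 1/10 s, in which the tool goes at most 50 mm and 8.59 degrees, less where a joint would pass 70% of its speed; a pose out of reach is approached as far as the arm can. A call with a gripper value outside its range is refused whole. The fingers move at their own pace and stop on an object; "force" is the grip in N (left out, the last holds). Time passes only in rows, so rows that do not move let the fingers close, or fill a call up. It gives the time, the measured TCP pose, the force, the opening and the grip force at its end, in the units of the state.
- telemetry.get_state(): the state, without advancing time (a new reading comes with each control period).
- snapshot(name): name is "scene" or "top" or "wrist"; returns a dict with "color" (480x640x3 uint8, red, green, blue), "mtx" (3x3 intrinsics, pixels), "k1" (the pictures are not rectified: a ray, as slopes to the right and down, at radius r is drawn at 1 + k1 r^2 times it, then the intrinsics apply), "camera_from_world" (4x4, takes a point from world to camera coordinates); the wrist camera has in their place "tool_from_camera" (4x4, takes a point from camera to tool coordinates, whose origin is the TCP and whose axes are the flange's). Camera axes: x right, y down, z forward; pixel columns grow to the right and rows downward; lengths in m; the calibration is good to about 2 mm. A picture is of the moment at which its call begins: read the wrist's pose just before it. There is no depth.
- workorder.finish_job(): hands the job in; it is judged then, once.
The state is a dict: "t": time; "qpos": joint angles; "qvel": joint speeds; "joint_torque": joint torques, N m; "ee_pos": TCP position; "orientation": TCP orientation; "contact_force": force on the tool from outside, world axes, zero at the start; "moment": the same for the moment, N m; "opening": finger opening in m; "grasp_force": force on a finger pad.
Only numpy, scipy, OpenCV 4.12 (cv2) and the standard library are available. Lean on these libraries where they do the work, as an engineer would, in place of code of your own. Each camera call takes 0.05 s, during which the arm holds its last target. There are 200 camera calls.

## Task

Take the yellow inhaler out of the clear rack and lay it down flat in the large compartment of the green pill box, without dropping it. Then shut the lid fully, and after that swing the wire latch up and over until it rests in the white catch on the lid. Leave all the other things where they are.

Things in the scene. Friction and masses are not known exactly. Their poses are not given: they have to be found in the camera images.
- inhaler_mid (a point): barrel centre (half-way up) of the yellow inhaler lying in a rack slot. Barrel 74 mm long (own x, -35 to +39 mm from here), 32 wide (y), 30 high (z up); a 23 mm round aluminium end reaches 14 mm past its -x end. The mouthpiece, 24 mm high with white cap, sticks out to y = +41 mm at x = 17 to 39. Mass about 50 g.
- inhaler: the same inhaler; origin on its underside, from the barrel centre 10 mm in own +x and 10 mm in own +y
- rack: clear plastic rack, fixed, 140 mm (own x) by 202 mm (own y); origin under its centre. Floor 4 mm thick, walls 4 mm thick rising only to 14 mm above the table; three slots along x, centred at y = -66, 0, +66 mm, each 62 mm wide inside with one thing in it (which one varies).
- pill_box: green box, fixed, 124 mm (own x) by 200 (own y), walls 60 high, walls and floor 4 thick; origin under its centre. Lid hinge on top of the +x wall, latch on the -x wall; own x points roughly to world +y. A divider 40 mm high at y = -52 parts small pill cells (y below) from the large compartment: inside x -58 to 58, y -50 to 96 mm.
- lid (a joint): hinge angle of the light green lid, rad: 0 = fully shut, flat on the box; about 1.57 = upright; up to 2.0 leaning back. It stays where it is left (a stiff hinge: about 0.5 to 2 N at its free edge moves it) and starts open.
- lid_hinge (a point): middle of the lid's hinge axis, which runs along the box's own y; in the box frame at x = +62, z = 60 mm (fixed)
- lid_edge (a point): middle of the lid's free edge. Lid: plate 8 mm thick (z = 60 to 68 mm when shut), 124 mm from hinge to edge, 200 mm along the hinge. White catch on its outer face at the middle of this edge, 30 mm along it: a seat 9 mm high reaching 18 mm in, and a lip 20 mm high, 8 to 16 mm in from the edge.
- latch (a joint): angle of the wire latch, rad: 0 = closed, against its stop in the catch, its legs leaning 0.52 rad from vertical inward over the lid; 0.52 = legs upright; grows as it swings outward, away from the box (2.09 = level). It starts open and stays where it is left (light friction, about 0.5 N at its bar).
- latch_hinge (a point): middle of the latch's hinge axis, along the box's own y; in the box frame at x = -84, z = 38 mm (fixed)
- latch_bar (a point): middle of the latch's crossbar. Latch: U of 8 mm round dark steel wire, legs 50 mm from hinge axis to bar at y = +-42 mm, crossbar 84 mm along the box's y. Bar centre in the box frame at latch angle a: x = -84 + 50 sin(0.524 - a), z = 38 + 50 cos(0.524 - a) mm; closed: x = -59, z = 81.
- magnifier: white plastic magnifier, 111 mm long, 48 mm wide, 10 mm high, in a rack slot; origin under its middle; leave alone
- scraper: steel tongue scraper, U of 6 mm wire, 112 mm by 38 mm, in a rack slot; origin under its middle; leave alone
- jar: closed amber jar, 68 mm across, 75 mm high; origin under its centre; leave alone
- bottle: white bottle with blue cap, 56 mm across, 110 mm high; origin under its centre; leave alone
- tumbler: blue ceramic tumbler, 72 mm across, 90 mm high; origin under its centre; leave alone
- thermometer: blue thermometer case lying flat, 140 x 30 x 16 mm; origin under its centre; leave alone
There are look-alikes about, which are no part of the job. Of the things that look like the inhaler, the middle-sized one is meant.

How it is judged:
By the outcome, as a careful person would: the job done as asked, in the order asked, and still so for the second after the job is handed in, with the robot touching nothing.
It also fails if it takes over 66 s, if anything falls off the work surface, if the arm or the gripper's body presses on something with over 40 N, if the wrist force passes 120 N, or if a joint passes its speed limit or range.

## Working session

There is one attempt and no reset: what is moved stays moved. The work goes in short steps, Python scripts to look and compute and a tool call to move; the robot and the scene stay as the last step left them, time stands still between calls to the robot, and variables do not carry over. Pictures are saved under pics/ and viewed, at most 10 in all, crops included, and the job is handed in when it is done.

Besides the shell and the picture viewer there is one more tool, called as a command line: name --argument value ..., lists and objects as JSON in quotes. move_arm: Moves the arm, as the interface text tells. Its arguments: {"type":"object","properties":{"commands":{"type":"array"},"force":{"type":"number"}},"required":["commands"]}

```bash
mkdir -p pics; cat > h.py <<'E'
import numpy as np, cv2
from cell import telemetry, snapshot, workorder, env
from scipy.spatial.transform import Rotation as R
def tool():
    s=telemetry.get_state(); T=np.eye(4); T[:3,:3]=R.from_euler('xyz',s['orientation']).as_matrix(); T[:3,3]=s['ee_pos']; return T
def snap(n):
    T=tool(); d=snapshot(n)
    d['w']=T@d['tool_from_camera'] if n=='wrist' else np.linalg.inv(d['camera_from_world']); return d
def rays(d,px):
    px=np.array(px,float).reshape(-1,1,2)
    u=cv2.undistortPoints(px,d['mtx'],np.array([d['k1'],0,0,0.]))[:,0]
    v=np.c_[u,np.ones(len(u))]@d['w'][:3,:3].T
    return d['w'][:3,3],v
def onz(d,px,z):
    o,v=rays(d,px); return o+v*((z-o[2])/v[:,2])[:,None]
def save(d,n,crop=None,s=1):
    im=d['color'][:,:,::-1]
    if crop: a,b,c,e=crop; im=im[b:e,a:c]
    cv2.imwrite('pics/'+n,cv2.resize(im,None,fx=s,fy=s,interpolation=cv2.INTER_CUBIC))
def proj(d,P):
    c=(np.linalg.inv(d['w'])@np.c_[np.atleast_2d(P),np.ones(len(np.atleast_2d(P)))].T).T[:,:3]
    return cv2.projectPoints(c,np.zeros(3),np.zeros(3),d['mtx'],np.array([d['k1'],0,0,0.]))[0][:,0]
E
python3 - <<'E'
from h import *
import pickle
print(telemetry.get_state(), env.grasp_offset)
for n in('top','scene'):
    d=snap(n); save(d,n+'0.png'); pickle.dump(d,open(n+'.pkl','wb')); print(n,d['w'],d['mtx'],d['k1'])
E
```

```text
{'t': 0.0, 'qpos': array([ 1.11520634,  0.62929659,  0.03843369,  1.51839781, -0.02697664,
        0.9962558 , -0.01999084]), 'qvel': array([-0.00014919,  0.00134402, -0.00117174, -0.00023521, -0.0003042 ,
        0.00010507,  0.00064029]), 'joint_torque': array([ 3.18841594e-04, -5.63392460e+01,  1.22644544e+00, -1.93443757e+01,
        1.10453193e-02,  1.05944794e-02, -1.38104397e-05]), 'ee_pos': array([ 0.24678465, -0.60065739,  0.23041149]), 'orientation': array([-3.13975325e+00,  3.67882885e-05,  3.89817918e-01]), 'contact_force': array([-0.01663362,  0.08750904, -0.83955503]), 'moment': array([-0.01302332, -0.00560695,  0.02057901]), 'grasp_force': 0.0, 'opening': 0.08544931339332969} -0.0187
top [[-0.00711727 -0.98619972  0.16540697  0.37208653]
 [-0.99995621  0.00802421  0.00481549  0.01562227]
 [-0.00607629 -0.16536545 -0.98621364  1.25981624]
 [ 0.          0.          0.          1.        ]] [[512.68916655   0.         322.21457372]
 [  0.         512.68916655 245.5749797 ]
 [  0.           0.           1.        ]] -0.09591136208089172
scene [[ 0.25850522  0.77476172 -0.57699162  1.22460388]
 [ 0.96588607 -0.19773852  0.16722316 -0.16736143]
 [ 0.01546463 -0.60053623 -0.79944799  1.02032525]
 [ 0.          0.          0.          1.        ]] [[601.15289228   0.         321.0044014 ]
 [  0.         601.15289228 240.96498153]
 [  0.           0.           1.        ]] 0.06049074765263151
```

View pics/top0.png

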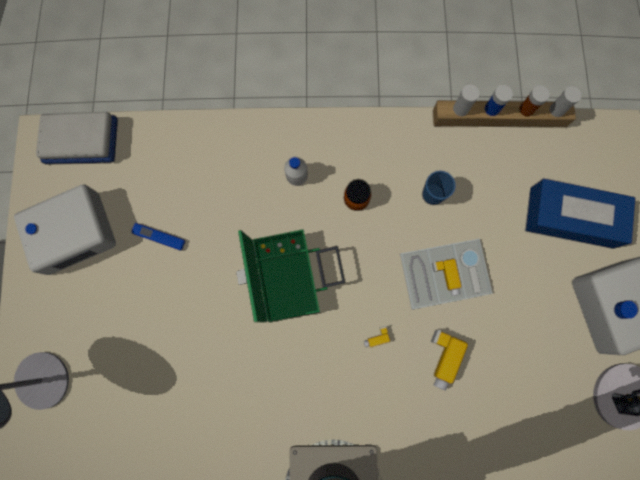

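View pics/scene0.png

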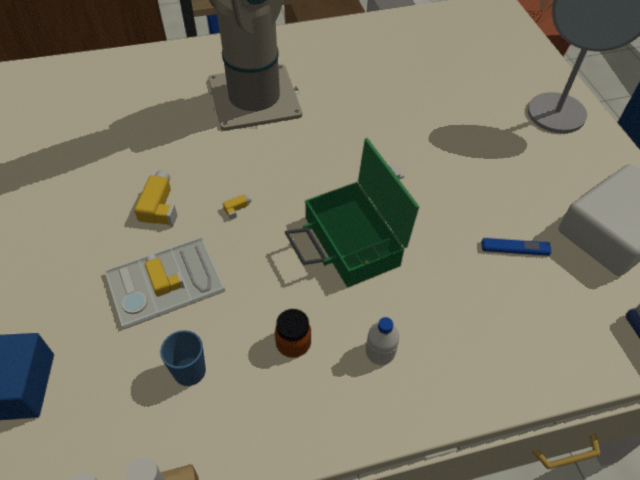

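The top view shows three yellow inhaler look-alikes: small at (378,338), large at (450,358), and a middle-sized one in the rack at (447,274). The last one is the target. The box is at (282,280) with its lid open to the left and its latch open to the right at (335,268).

```bash
python3 - <<'E'
from h import *
import pickle
d=pickle.load(open('top.pkl','rb')); s=pickle.load(open('scene.pkl','rb'))
im=d['color'][220:330,225:500,::-1]
cv2.imwrite('pics/topc.png',cv2.resize(im,None,fx=2.9,fy=2.9,interpolation=cv2.INTER_CUBIC))
for n,q in(('top',d),('scene',s)):
    h=cv2.cvtColor(q['color'],cv2.COLOR_RGB2HSV)
    m=cv2.inRange(h,(18,150,120),(32,255,255))
    N,l,st,c=cv2.connectedComponentsWithStats(m)
    for i in range(1,N):
        if st[i,4]>60:
            pts=np.argwhere(l==i)[:,::-1]; P=onz(q,pts,0.025); mr=cv2.minAreaRect((P[:,:2]*1000).astype(np.float32))
            print(n,st[i],c[i].round(1),P.mean(0).round(4),mr)
E
```

```text
top [436 259  25  31 429] [450.  272.9] [ 0.5094 -0.2886  0.025 ] ((505.5898132324219, -284.20135498046875), (71.73450469970703, 47.5705680847168), 9.934432029724121)
top [368 328  22  19 212] [379.5 338.2] [ 0.3546 -0.1131  0.025 ] ((356.8524475097656, -109.77989196777344), (32.74773025512695, 49.8767204284668), 17.580116271972656)
top [436 332  32  52 949] [450.3 357. ] [ 0.3082 -0.281   0.025 ] ((307.00177001953125, -271.91656494140625), (70.48921966552734, 103.85942840576172), 65.93199920654297)
scene [135 176  35  39 861] [153.  196.3] [ 0.2986 -0.2809  0.025 ] ((296.86962890625, -271.76544189453125), (70.35906219482422, 104.2302474975586), 65.10833740234375)
scene [224 195  23  18 185] [233.9 202.8] [ 0.3597 -0.1151  0.025 ] ((362.1134338378906, -112.00300598144531), (30.927331924438477, 48.72157669067383), 14.777350425720215)
scene [145 259  35  31 540] [159.1 274.7] [ 0.5076 -0.2896  0.025 ] ((502.2412414550781, -284.3896789550781), (73.52263641357422, 49.36868667602539), 10.338998794555664)
scene [542 441  57  26 198] [572.9 457.2] [1.0298 0.3228 0.025 ] ((1026.12841796875, 322.8447570800781), (18.182188034057617, 97.25926971435547), 2.41192364692688)
```

View pics/topc.png

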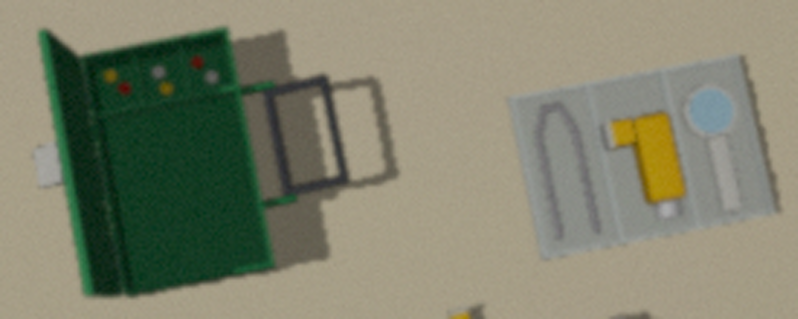

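The crop confirms the choice: a middle-sized yellow inhaler in the middle slot, with the mouthpiece to the left at crop (622,133) and the aluminium end at the bottom at (668,210). The box's right wall top runs from crop (228,30) to (270,265).

```bash
cat >> h.py <<'E'
def plan(p,yaw):
    s=telemetry.get_state(); y0=s['orientation'][2]; D=np.array(p)-s['ee_pos']
    c,n=np.cos(yaw),np.sin(yaw); print('t',s['t'],'turn',round(y0-yaw,3),'then mm',(1000*np.array([c*D[0]+n*D[1],n*D[0]-c*D[1],-D[2]])).round(1))
E
python3 - <<'E'
from h import *
import pickle
d=pickle.load(open('top.pkl','rb'))
px=np.array([[228,30],[270,265],[130,295]])/2.9+[225,220]
print(onz(d,px,.06))
print(onz(d,np.array([[275,93],[327,78],[345,182],[292,193]])/2.9+[225,220],.05))
plan([.48,-.293,.23],.175)
E
```

```text
[[0.61052331 0.06558057 0.06      ]
 [0.41815624 0.03215089 0.06      ]
 [0.39488546 0.14449471 0.06      ]]
[[ 0.55932009  0.02734097  0.05      ]
 [ 0.57148896 -0.01562015  0.05      ]
 [ 0.48541427 -0.02927515  0.05      ]
 [ 0.47677537  0.01401865  0.05      ]]
t 0.1 turn 0.215 then mm [ 283.2 -262.4    0.5]
```

move_arm --commands '[{"turn": 0.11, "dx": 10, "dy": -10}, {"turn": 0.105, "dx": 20, "dy": -20}, {"dx": 30, "dy": -30}, {"dx": 30, "dy": -30}, {"dx": 32, "dy": -30}]'

```text
$.commands[0]: bad value
```

move_arm --commands '[{"dx": 32, "dy": -30}, {"dx": 32, "dy": -30}, {"dx": 32, "dy": -30}, {"dx": 32, "dy": -30}, {"dx": 30, "dy": -25}]'

```text
$.commands[0]: bad value
```

```bash
python3 - <<'E'
from h import *
import pickle
telemetry.get_state()
d=snap('wrist'); d=snap('wrist');d=snap('wrist');save(d,'w1.png'); pickle.dump(d,open('w1.pkl','wb')); print(telemetry.get_state()['ee_pos'],telemetry.get_state()['orientation'])
print(d['tool_from_camera'])
h=cv2.cvtColor(d['color'],cv2.COLOR_RGB2HSV)
m=cv2.inRange(h,(18,150,80),(32,255,255))
N,l,st,c=cv2.connectedComponentsWithStats(m)
for i in range(1,N):
    if st[i,4]>300:
        pts=np.argwhere(l==i)[:,::-1]; P=onz(d,pts,0.034); mr=cv2.minAreaRect((P[:,:2]*1000).astype(np.float32)); print(st[i],c[i],P.mean(0),mr)
E
```

```text
[ 0.24692421 -0.60098514  0.23087954] [-3.14072706e+00  1.17180993e-05  3.89800053e-01]
[[ 1.23892621e-03 -9.62134365e-01 -2.72572794e-01  6.90325629e-02]
 [ 9.99998802e-01  9.39006722e-04  1.23076880e-03  8.14852772e-04]
 [-9.28217269e-04 -2.72573992e-01  9.62134376e-01 -1.43018138e-01]
 [ 0.00000000e+00  0.00000000e+00  0.00000000e+00  1.00000000e+00]]
[   0    0   84   91 5340] [31.67359551 37.65299625] [ 0.29863019 -0.30364885  0.034     ] ((298.9129333496094, -296.3738708496094), (56.02525329589844, 103.00869750976562), 66.0608139038086)
```

View pics/w1.png

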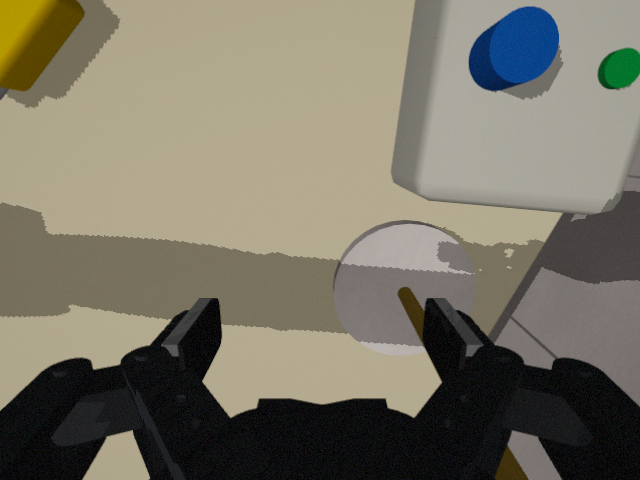

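The rows were refused because every key must be present, so the arm has not moved. The wrist view shows the fingers at (205,330) and (440,330), and up in the picture is tool +x.

move_arm --commands '[{"dx": 10, "dy": -10, "dz": 0, "turn": 0.11, "gripper": 85}, {"dx": 20, "dy": -20, "dz": 0, "turn": 0.105, "gripper": 85}, {"dx": 30, "dy": -30, "dz": 0, "turn": 0, "gripper": 85}, {"dx": 30, "dy": -30, "dz": 0, "turn": 0, "gripper": 85}, {"dx": 32, "dy": -30, "dz": 0, "turn": 0, "gripper": 85}]'

```text
t: 0.75
ee_pos: [0.3415, -0.4576, 0.2313]
orientation: [-3.142, 0.0, 0.174]
contact_force: [-0.1, -0.6, 0.8]
opening: 0.085
grasp_force: 0.0
```

move_arm --commands '[{"dx": 32, "dy": -30, "dz": 0, "turn": 0, "gripper": 85}, {"dx": 32, "dy": -30, "dz": 0, "turn": 0, "gripper": 85}, {"dx": 32, "dy": -30, "dz": 0, "turn": 0, "gripper": 70}, {"dx": 32, "dy": -30, "dz": 0, "turn": 0, "gripper": 60}, {"dx": 25, "dy": -20, "dz": 0, "turn": 0, "gripper": 60}]'

```text
t: 1.25
ee_pos: [0.4692, -0.2911, 0.2314]
orientation: [-3.14, -0.001, 0.178]
contact_force: [0.4, -0.4, 0.4]
opening: 0.06
grasp_force: 0.0
```

```bash
python3 - <<'E'
from h import *
import pickle
d=snap('wrist'); d=snap('wrist');d=snap('wrist');save(d,'w2.png'); pickle.dump(d,open('w2.pkl','wb')); print(telemetry.get_state()['ee_pos'],telemetry.get_state()['orientation'])
h=cv2.cvtColor(d['color'],cv2.COLOR_RGB2HSV)
m=cv2.inRange(h,(18,150,80),(32,255,255))
N,l,st,c=cv2.connectedComponentsWithStats(m)
for i in range(1,N):
    if st[i,4]>300:
        pts=np.argwhere(l==i)[:,::-1]; P=onz(d,pts,0.034); mr=cv2.minAreaRect((P[:,:2]*1000).astype(np.float32)); print(st[i],c[i],P.mean(0),mr)
E
```

```text
[ 0.46922987 -0.29181899  0.23123364] [-3.14081283e+00 -7.51272062e-04  1.80268942e-01]
[ 298  147   52   74 2718] [328.90213392 178.93598234] [ 0.51152254 -0.2892497   0.034     ] ((505.4979248046875, -284.88006591796875), (71.47223663330078, 49.81869125366211), 10.61015510559082)
[ 125  266   53   36 1231] [152.68399675 286.86108855] [ 0.36441037 -0.12449364  0.034     ] ((365.9537353515625, -121.97552490234375), (35.68768310546875, 57.883331298828125), 19.289257049560547)
[ 252  295   78  104 4519] [289.0017703  349.11816774] [ 0.31558443 -0.2806642   0.034     ] ((311.1041564941406, -272.40704345703125), (75.8198013305664, 120.6688461303711), 67.05154418945312)
```

View pics/w2.png

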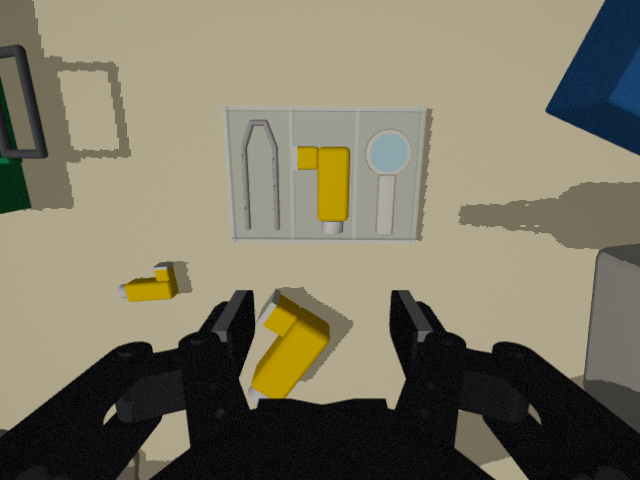

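```bash
python3 - <<'E'
from h import *
import pickle
d=pickle.load(open('w2.pkl','rb'))
P=onz(d,[[318,195],[349,195],[334,147],[333.5,221]],.034); print(P)
x=np.array([np.cos(.183),np.sin(.183)]);y=np.array([-x[1],x[0]])
a=(P[0]+P[1])[:2]/2; print(P[:,:2]@x,P[:,:2]@y)
m=x*((P[2]+P[3])[:2]@x/2-.002)+y*(a@y); print('mid',m)
g=m-.004*x; plan([*g,.016],.183)
E
```

```text
[[ 0.49434532 -0.28142385  0.034     ]
 [ 0.50004412 -0.31182262  0.034     ]
 [ 0.54247612 -0.28819636  0.034     ]
 [ 0.47124517 -0.30173441  0.034     ]]
[0.43487724 0.4349489  0.4809719  0.40846669] [-0.36668579 -0.39761404 -0.38210407 -0.38245344]
mid [ 0.5048706  -0.29520266]
t 1.4 turn -0.003 then mm [ 30.4   9.8 215.2]
```

The wrist view shows the barrel at columns 318–349 and rows 147–221, clear of the slot walls, so I'm going down to grasp it.

move_arm --commands '[{"dx": 15, "dy": 5, "dz": 30, "turn": 0, "gripper": 60}, {"dx": 15, "dy": 4.5, "dz": 40, "turn": 0, "gripper": 60}, {"dx": 0, "dy": 0, "dz": 45, "turn": 0, "gripper": 60}, {"dx": 0, "dy": 0, "dz": 40, "turn": 0, "gripper": 60}, {"dx": 0, "dy": 0, "dz": 25, "turn": 0, "gripper": 60}]' --force 30

```text
t: 1.9
ee_pos: [0.4959, -0.2994, 0.0483]
orientation: [-3.14, 0.004, 0.173]
contact_force: [-0.2, 0.9, -0.8]
opening: 0.0601
grasp_force: 0.0
```

```bash
python3 - <<'E'
from h import *
d=snap('wrist');save(d,'w3.png')
plan([.5009,-.2958,.016],.183)
E
```

```text
t 1.95 turn -0.01 then mm [ 7.  -1.3 29.5]
```

View pics/w3.png

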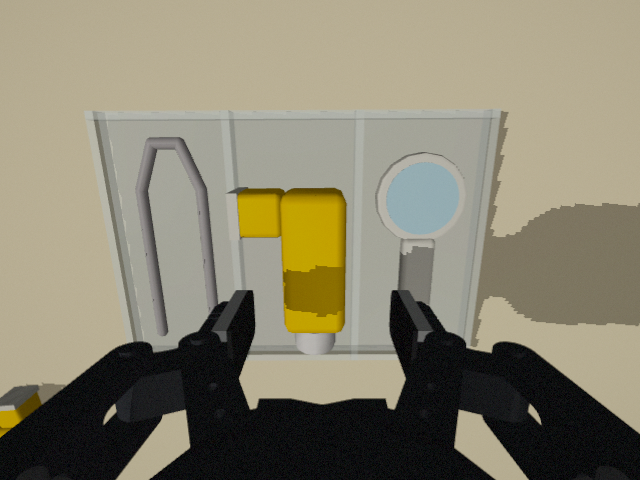

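The fingers straddle the barrel (columns 283–346) and stay clear of the mouthpiece. I'm finishing the descent and closing.

move_arm --commands '[{"dx": 6, "dy": -1.5, "dz": 16, "turn": -0.01, "gripper": 60}, {"dx": 0, "dy": 0, "dz": 16, "turn": 0, "gripper": 60}, {"dx": 0, "dy": 0, "dz": 0, "turn": 0, "gripper": 50}, {"dx": 0, "dy": 0, "dz": 0, "turn": 0, "gripper": 35}, {"dx": 0, "dy": 0, "dz": 0, "turn": 0, "gripper": 25}]' --force 30

```text
t: 2.45
ee_pos: [0.505, -0.2965, 0.0205]
orientation: [3.14, -0.001, 0.185]
contact_force: [0.0, -0.4, -0.9]
opening: 0.0311
grasp_force: 29.8
```

move_arm --commands '[{"dx": 0, "dy": 0, "dz": 0, "turn": 0, "gripper": 20}, {"dx": 0, "dy": 0, "dz": 0, "turn": 0, "gripper": 20}, {"dx": 0, "dy": 0, "dz": 0, "turn": 0, "gripper": 20}, {"dx": 0, "dy": 0, "dz": -3, "turn": 0, "gripper": 20}, {"dx": 0, "dy": 0, "dz": -7, "turn": 0, "gripper": 20}]' --force 30

```text
t: 2.95
ee_pos: [0.5037, -0.2956, 0.0291]
orientation: [-3.141, 0.001, 0.185]
contact_force: [-0.6, 0.4, -0.6]
opening: 0.0314
grasp_force: 29.8
```

move_arm --commands '[{"dx": 0, "dy": 0, "dz": -20, "turn": 0, "gripper": 20}, {"dx": 0, "dy": 0, "dz": -35, "turn": 0, "gripper": 20}, {"dx": 0, "dy": 0, "dz": -40, "turn": 0, "gripper": 20}, {"dx": 0, "dy": -10, "dz": -35, "turn": 0, "gripper": 20}, {"dx": 0, "dy": -20, "dz": -20, "turn": 0, "gripper": 20}]' --force 30

```text
t: 3.45
ee_pos: [0.4998, -0.2686, 0.1826]
orientation: [3.138, -0.004, 0.182]
contact_force: [1.0, -0.6, -0.6]
opening: 0.0315
grasp_force: 29.9
```

```bash
python3 - <<'E'
from h import *
plan([.43,.06,.185],.175)
E
```

```text
t 3.45 turn 0.007 then mm [ -11.5 -335.7   -2.4]
```

move_arm --commands '[{"dx": 0, "dy": -30, "dz": 0, "turn": 0, "gripper": 20}, {"dx": 0, "dy": -35, "dz": 0, "turn": 0, "gripper": 20}, {"dx": -3, "dy": -35, "dz": 0, "turn": 0, "gripper": 20}, {"dx": -3, "dy": -35, "dz": 0, "turn": 0, "gripper": 20}, {"dx": -3, "dy": -35, "dz": 0, "turn": 0, "gripper": 20}]' --force 30

```text
t: 3.95
ee_pos: [0.4581, -0.0997, 0.1797]
orientation: [-3.142, -0.0, 0.185]
contact_force: [0.9, 0.2, -0.2]
opening: 0.0312
grasp_force: 29.9
```

move_arm --commands '[{"dx": -3, "dy": -35, "dz": 0, "turn": 0, "gripper": 20}, {"dx": 0, "dy": -35, "dz": 0, "turn": 0, "gripper": 20}, {"dx": 0, "dy": -35, "dz": 0, "turn": 0, "gripper": 20}, {"dx": 0, "dy": -35, "dz": 0, "turn": 0, "gripper": 20}, {"dx": 0, "dy": -25, "dz": 0, "turn": 0, "gripper": 20}]' --force 30

```text
t: 4.45
ee_pos: [0.4246, 0.0629, 0.1797]
orientation: [-3.141, -0.0, 0.187]
contact_force: [0.1, 0.8, -0.3]
opening: 0.0313
grasp_force: 29.9
```

```bash
python3 - <<'E'
from h import *
import pickle
d=snap('wrist');d=snap('wrist');d=snap('wrist');save(d,'w4.png');pickle.dump(d,open('w4.pkl','wb'))
s=telemetry.get_state();print(s['ee_pos'],s['orientation'],s['opening'],d['mtx'])
E
```

```text
[0.42508763 0.06217383 0.17962158] [-3.14114863e+00 -2.67682088e-04  1.88776818e-01] 0.030970159504112253 [[340.73340783   0.         321.81863672]
 [  0.         340.73340783 243.55102869]
 [  0.           0.           1.        ]]
```

View pics/w4.png

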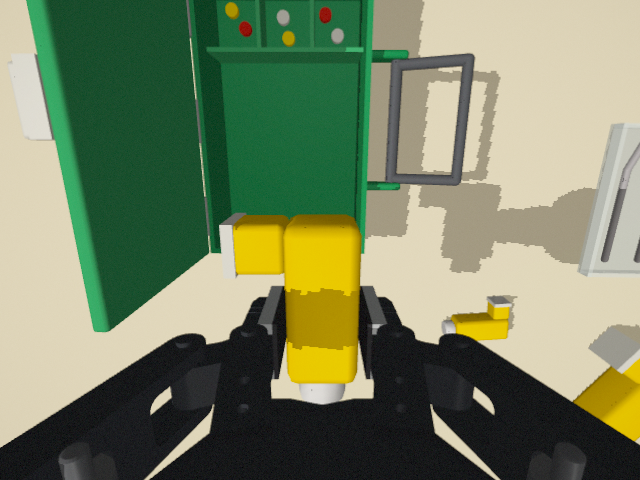

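The inhaler is held squarely, with the barrel at columns 285–360. The box's near corners are at (366,253) and (209,254), the divider is at row 48, and the latch bar runs from (472,57) to (458,183).

```bash
python3 - <<'E'
from h import *
import pickle
d=pickle.load(open('w4.pkl','rb'))
P=onz(d,[[366,253],[209,254],[373,10]],.06); print(P)
D=onz(d,[[207,48],[363,47]],.04); print('div',D)
u=P[0]-P[2]; print('ydir',np.arctan2(u[1],u[0]))
v=P[1]-P[0]; print('xdir',np.arctan2(v[1],v[0]),np.linalg.norm(v))
th=np.arctan2(-u[1],-u[0])+np.pi/2
print('yaw',th)
X=np.array([np.cos(th),np.sin(th),0]);Y=np.array([-X[1],X[0],0])
c=P[0]+62*X/1e3-.1*Y; print('center by near -x corner',c); print('center by +x', P[1]-.062*X-.1*Y, 'by div',D.mean(0)+.052*Y)
c[2]=0
def box(p): q=p-c; return np.c_[q@X,q@Y,q[:,2]]
# lid near corner
o,r=rays(d,[[95,330],[108,330],[60,140]])
t=((.1-(o-c)@Y)/(r@Y)); print('lid corner box',box(o+r*t[:,None]))
# bar: distance from hinge 50: search along ray
for px in ([472,57],[458,183],[397,62],[391,180]):
    o,r=rays(d,[px]); 
    for z in(.03,.04,.05,.06,.07,.08,.09):
        q=box(o+r*(z-o[2])/r[0,2])[0]; print(px,q.round(4),'R',np.hypot(q[0]+.084,q[2]-.038).round(4))
E
```

```text
[[0.41879549 0.02596089 0.06      ]
 [0.39366123 0.15027086 0.06      ]
 [0.58589326 0.05995528 0.06      ]]
div [[0.54564884 0.17371158 0.04      ]
 [0.56843555 0.0604394  0.04      ]]
ydir -2.94089147513401
xdir 1.7702969883435302 0.1268254754019065
yaw 1.7714975052506796
center by near -x corner [0.50442809 0.10665201 0.06      ]
center by +x [0.50401403 0.10945103 0.06      ] by div [0.50608599 0.10670895 0.04      ]
lid corner box [[ 0.08096978  0.1         0.17834609]
 [ 0.07476288  0.1         0.17844263]
 [-2.49521585  0.1         3.68186236]]
[472, 57] [-0.1434 -0.0484  0.03  ] R 0.0599
[472, 57] [-0.1394 -0.0461  0.04  ] R 0.0554
[472, 57] [-0.1354 -0.0439  0.05  ] R 0.0528
[472, 57] [-0.1315 -0.0416  0.06  ] R 0.0523
[472, 57] [-0.1275 -0.0394  0.07  ] R 0.054
[472, 57] [-0.1235 -0.0371  0.08  ] R 0.0577
[472, 57] [-0.1195 -0.0349  0.09  ] R 0.063
[458, 183] [-0.1424  0.0478  0.03  ] R 0.0589
[458, 183] [-0.1384  0.0467  0.04  ] R 0.0545
[458, 183] [-0.1345  0.0457  0.05  ] R 0.0519
[458, 183] [-0.1306  0.0447  0.06  ] R 0.0515
[458, 183] [-0.1266  0.0436  0.07  ] R 0.0533
[458, 183] [-0.1227  0.0426  0.08  ] R 0.0571
[458, 183] [-0.1187  0.0416  0.09  ] R 0.0625
[397, 62] [-0.0857 -0.0454  0.03  ] R 0.0082
[397, 62] [-0.0837 -0.0433  0.04  ] R 0.002
[397, 62] [-0.0817 -0.0411  0.05  ] R 0.0122
[397, 62] [-0.0797 -0.039   0.06  ] R 0.0224
[397, 62] [-0.0777 -0.0368  0.07  ] R 0.0326
[397, 62] [-0.0757 -0.0347  0.08  ] R 0.0428
[397, 62] [-0.0737 -0.0325  0.09  ] R 0.053
[391, 180] [-0.0854  0.0448  0.03  ] R 0.0081
[391, 180] [-0.0834  0.0438  0.04  ] R 0.0021
[391, 180] [-0.0814  0.0429  0.05  ] R 0.0123
[391, 180] [-0.0794  0.042   0.06  ] R 0.0225
[391, 180] [-0.0774  0.041   0.07  ] R 0.0327
[391, 180] [-0.0754  0.0401  0.08  ] R 0.0429
[391, 180] [-0.0735  0.0392  0.09  ] R 0.0531
```

```bash
cat >> h.py <<'E'
BC=np.array([.5045,.1075]); BY=1.771
def bw(x,y,z): X=np.array([np.cos(BY),np.sin(BY)]);Y=np.array([-X[1],X[0]]); return [*(BC+(x*X+y*Y)/1000),z/1000]
E
python3 - <<'E'
from h import *
plan(bw(-12,18,21),.2)
E
```

```text
t 4.6 turn -0.011 then mm [ 68.8 -16.6 158.6]
```

move_arm --commands '[{"dx": 25, "dy": -6, "dz": 0, "turn": -0.012, "gripper": 20}, {"dx": 25, "dy": -6, "dz": 10, "turn": 0, "gripper": 20}, {"dx": 19, "dy": -4.5, "dz": 25, "turn": 0, "gripper": 20}, {"dx": 0, "dy": 0, "dz": 35, "turn": 0, "gripper": 20}, {"dx": 0, "dy": 0, "dz": 35, "turn": 0, "gripper": 20}]' --force 30

```text
t: 5.1
ee_pos: [0.4915, 0.0887, 0.0736]
orientation: [3.141, -0.002, 0.195]
contact_force: [-1.0, -1.0, -0.9]
opening: 0.0309
grasp_force: 29.9
```

move_arm --commands '[{"dx": 0, "dy": 0, "dz": 25, "turn": 0, "gripper": 20}, {"dx": 0, "dy": 0, "dz": 15, "turn": 0, "gripper": 20}, {"dx": 0, "dy": 0, "dz": 8, "turn": 0, "gripper": 20}, {"dx": 0, "dy": 0, "dz": 2, "turn": 0, "gripper": 20}, {"dx": 0, "dy": 0, "dz": 0, "turn": 0, "gripper": 20}]' --force 30

```text
t: 5.6
ee_pos: [0.4905, 0.0894, 0.0247]
orientation: [3.141, -0.001, 0.196]
contact_force: [-0.1, -0.3, -0.2]
opening: 0.0314
grasp_force: 29.9
```

move_arm --commands '[{"dx": 0, "dy": 0, "dz": 1.5, "turn": 0, "gripper": 20}, {"dx": 0, "dy": 0, "dz": 1, "turn": 0, "gripper": 20}, {"dx": 0, "dy": 0, "dz": 1, "turn": 0, "gripper": 20}, {"dx": 0, "dy": 0, "dz": 0, "turn": 0, "gripper": 20}, {"dx": 0, "dy": 0, "dz": 0, "turn": 0, "gripper": 20}]' --force 30

```text
t: 6.1
ee_pos: [0.4901, 0.0901, 0.021]
orientation: [-3.142, -0.0, 0.197]
contact_force: [-1.0, -0.1, -0.3]
opening: 0.0311
grasp_force: 29.9
```

move_arm --commands '[{"dx": 0, "dy": 0, "dz": 1, "turn": 0, "gripper": 20}, {"dx": 0, "dy": 0, "dz": 1, "turn": 0, "gripper": 20}, {"dx": 0, "dy": 0, "dz": 0, "turn": 0, "gripper": 20}, {"dx": 0, "dy": 0, "dz": 0, "turn": 0, "gripper": 20}, {"dx": 0, "dy": 0, "dz": 0, "turn": 0, "gripper": 20}]' --force 30

```text
t: 6.6
ee_pos: [0.4901, 0.09, 0.0201]
orientation: [-3.141, -0.001, 0.197]
contact_force: [-2.3, -0.8, 14.7]
opening: 0.0311
grasp_force: 31.7
```

move_arm --commands '[{"dx": 0, "dy": 0, "dz": -0.7, "turn": 0, "gripper": 20}, {"dx": 0, "dy": 0, "dz": 0, "turn": 0, "gripper": 36}, {"dx": 0, "dy": 0, "dz": 0, "turn": 0, "gripper": 45}, {"dx": 0, "dy": 0, "dz": 0, "turn": 0, "gripper": 50}, {"dx": 0, "dy": 0, "dz": 0, "turn": 0, "gripper": 50}]' --force 25

```text
t: 7.1
ee_pos: [0.4899, 0.09, 0.0193]
orientation: [3.142, 0.0, 0.197]
contact_force: [-0.4, 0.5, 0.3]
opening: 0.0501
grasp_force: 0.0
```

move_arm --commands '[{"dx": 0, "dy": 0, "dz": -10, "turn": 0, "gripper": 50}, {"dx": 0, "dy": 0, "dz": -25, "turn": 0, "gripper": 50}, {"dx": 0, "dy": 0, "dz": -40, "turn": 0, "gripper": 50}, {"dx": 0, "dy": 0, "dz": -45, "turn": 0, "gripper": 50}, {"dx": -10, "dy": 0, "dz": -45, "turn": 0, "gripper": 50}]'

```text
t: 7.6
ee_pos: [0.481, 0.0882, 0.1868]
orientation: [-3.142, -0.002, 0.197]
contact_force: [0.4, 0.5, -0.3]
opening: 0.0501
grasp_force: 0.0
```

move_arm --commands '[{"dx": -20, "dy": 0, "dz": -40, "turn": 0, "gripper": 30}, {"dx": -25, "dy": 0, "dz": -25, "turn": 0, "gripper": 10}, {"dx": 0, "dy": 0, "dz": -10, "turn": 0, "gripper": 0}, {"dx": 0, "dy": 0, "dz": 0, "turn": 0, "gripper": 0}, {"dx": 0, "dy": 0, "dz": 0, "turn": 0, "gripper": 0}]'

```text
t: 8.1
ee_pos: [0.4365, 0.0794, 0.2593]
orientation: [3.142, -0.0, 0.197]
contact_force: [-0.3, 0.4, -0.2]
opening: 0.0003
grasp_force: 0.0
```

```bash
python3 - <<'E'
from h import *
import pickle
d=snap('wrist');save(d,'w5.png');pickle.dump(d,open('w5.pkl','wb'))
s=telemetry.get_state();print(s['ee_pos'],s['orientation'])
print(proj(d,[bw(62,100,60),bw(62,-100,60)]))
for x,z in((100,195),(95,160)):
  for y in (50,): plan(bw(x,y,z),.2)
E
```

```text
[0.43623283 0.07935667 0.25875482] [3.14151204e+00 9.83098633e-04 1.96821223e-01]
[[247.92162484 243.86002649]
 [233.99561432  25.93837522]]
t 8.15 turn -0.003 then mm [  22.5 -114.    63.8]
t 8.15 turn -0.003 then mm [  22.5 -109.    98.8]
```

View pics/w5.png

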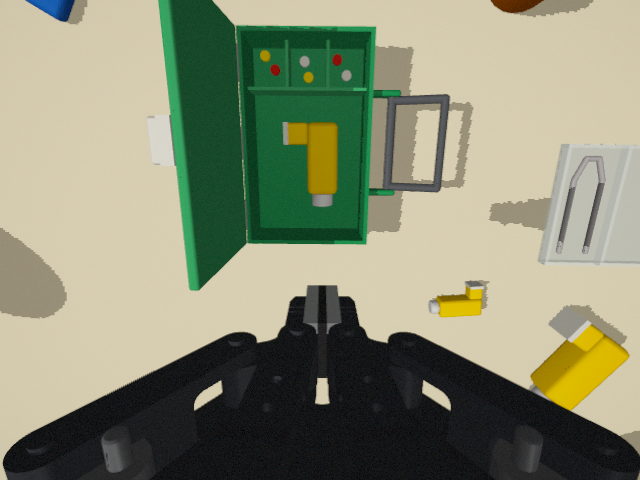

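The inhaler lies flat in the large compartment at (320,160), inside all the walls. Next I'll go behind the lid, past the catch.

move_arm --commands '[{"dx": 5, "dy": -20, "dz": 0, "turn": 0, "gripper": 0}, {"dx": 8, "dy": -30, "dz": 0, "turn": 0, "gripper": 0}, {"dx": 8, "dy": -35, "dz": 0, "turn": 0, "gripper": 0}, {"dx": 6.5, "dy": -30, "dz": 0, "turn": 0, "gripper": 0}, {"dx": 0, "dy": -11, "dz": 10, "turn": 0, "gripper": 0}]'

```text
t: 8.65
ee_pos: [0.439, 0.2122, 0.2486]
orientation: [-3.14, -0.001, 0.201]
contact_force: [-0.1, -0.1, 0.2]
opening: -0.0001
grasp_force: 0.0
```

move_arm --commands '[{"dx": 0, "dy": 0, "dz": 30, "turn": 0, "gripper": 0}, {"dx": 0, "dy": 0, "dz": 35, "turn": 0, "gripper": 0}, {"dx": 0, "dy": 0, "dz": 29, "turn": 0, "gripper": 0}, {"dx": 0, "dy": 0, "dz": 0, "turn": 0, "gripper": 0}, {"dx": 0, "dy": 0, "dz": 0, "turn": 0, "gripper": 0}]'

```text
t: 9.15
ee_pos: [0.4381, 0.2072, 0.1547]
orientation: [3.14, 0.002, 0.196]
contact_force: [0.8, -0.1, 1.3]
opening: -0.0
grasp_force: 0.0
```

```bash
python3 - <<'E'
from h import *
plan(bw(84.5,45,155),.2)
E
```

```text
t 9.15 turn -0.004 then mm [ 0.3 26.4 -0.3]
```

move_arm --commands '[{"dx": 0, "dy": 13, "dz": 0, "turn": 0, "gripper": 0}, {"dx": 0, "dy": 13, "dz": 0, "turn": 0, "gripper": 0}, {"dx": 0, "dy": 12.5, "dz": 0, "turn": 0, "gripper": 0}, {"dx": 0, "dy": 12.5, "dz": 1, "turn": 0, "gripper": 0}, {"dx": 0, "dy": 12, "dz": 3, "turn": 0, "gripper": 0}]'

```text
t: 9.65
ee_pos: [0.4515, 0.1452, 0.1521]
orientation: [-3.141, -0.002, 0.196]
contact_force: [0.4, 0.9, 1.6]
opening: 0.0001
grasp_force: 0.7
```

move_arm --commands '[{"dx": 0, "dy": 12, "dz": 4.5, "turn": 0, "gripper": 0}, {"dx": 0, "dy": 11, "dz": 6, "turn": 0, "gripper": 0}, {"dx": 0, "dy": 10, "dz": 7.5, "turn": 0, "gripper": 0}, {"dx": 0, "dy": 9, "dz": 9, "turn": 0, "gripper": 0}, {"dx": 0, "dy": 8, "dz": 9.5, "turn": 0, "gripper": 0}]'

```text
t: 10.15
ee_pos: [0.4605, 0.0964, 0.1141]
orientation: [3.141, 0.0, 0.196]
contact_force: [-0.0, 0.1, 2.3]
opening: 0.0002
grasp_force: 0.6
```

```bash
python3 - <<'E'
from h import *
plan(bw(-18.5,45,68),.2)
d=snap('scene');save(d,'s6.png',(280,120,480,290),3)
E
```

```text
t 10.15 turn -0.004 then mm [ 0.3 16.4 46.1]
```

View pics/s6.png

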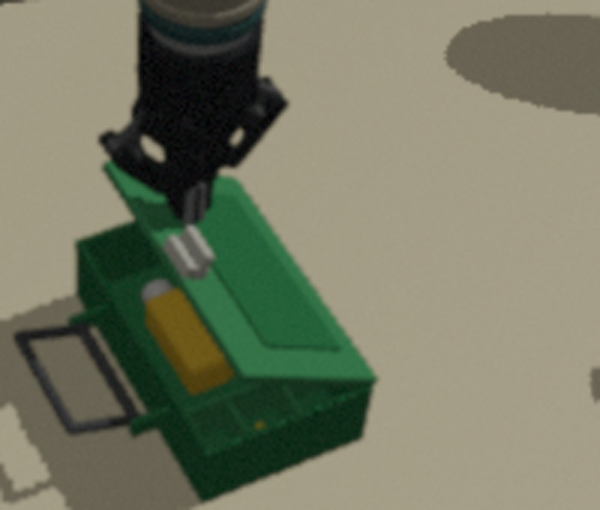

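The lid is about 30° open, and the fingertips at crop (195,210) are pressing its top beside the catch. I'll press it the rest of the way down.

move_arm --commands '[{"dx": 0, "dy": 6, "dz": 10, "turn": 0, "gripper": 0}, {"dx": 0, "dy": 4, "dz": 11, "turn": 0, "gripper": 0}, {"dx": 0, "dy": 3, "dz": 11, "turn": 0, "gripper": 0}, {"dx": 0, "dy": 3, "dz": 9, "turn": 0, "gripper": 0}, {"dx": 0, "dy": 0, "dz": 4, "turn": 0, "gripper": 0}]'

```text
t: 10.7
ee_pos: [0.4632, 0.0813, 0.0688]
orientation: [3.141, 0.001, 0.197]
contact_force: [-0.3, -0.5, 0.7]
opening: -0.0005
grasp_force: 0.4
```

move_arm --commands '[{"dx": 0, "dy": 0, "dz": 1, "turn": 0, "gripper": 0}, {"dx": 0, "dy": 0, "dz": 0.5, "turn": 0, "gripper": 0}, {"dx": 0, "dy": 0, "dz": 0, "turn": 0, "gripper": 0}, {"dx": 0, "dy": 0, "dz": 0, "turn": 0, "gripper": 0}, {"dx": 0, "dy": 0, "dz": 0, "turn": 0, "gripper": 0}]'

```text
t: 11.2
ee_pos: [0.4638, 0.0819, 0.0688]
orientation: [-3.142, -0.001, 0.197]
contact_force: [-0.1, -0.0, -0.3]
opening: -0.0002
grasp_force: 0.0
```

move_arm --commands '[{"dx": 0, "dy": 0, "dz": 1, "turn": 0, "gripper": 0}, {"dx": 0, "dy": 0, "dz": 1, "turn": 0, "gripper": 0}, {"dx": 0, "dy": 0, "dz": 0, "turn": 0, "gripper": 0}, {"dx": 0, "dy": 0, "dz": 0, "turn": 0, "gripper": 0}, {"dx": 0, "dy": 0, "dz": 0, "turn": 0, "gripper": 0}]'

```text
t: 11.7
ee_pos: [0.4639, 0.0818, 0.0679]
orientation: [-3.141, -0.001, 0.197]
contact_force: [-1.5, 0.0, 16.3]
opening: 0.0
grasp_force: 7.9
```

The lid is shut, with 16 N pressing against the rim. I'm retreating to above the latch bar.

move_arm --commands '[{"dx": 0, "dy": 0, "dz": -15, "turn": 0, "gripper": 0}, {"dx": 0, "dy": 0, "dz": -35, "turn": 0, "gripper": 0}, {"dx": 0, "dy": 20, "dz": -30, "turn": 0, "gripper": 10}, {"dx": 10, "dy": 30, "dz": -15, "turn": 0, "gripper": 40}, {"dx": 10, "dy": 30, "dz": 0, "turn": 0, "gripper": 40}]'

```text
t: 12.2
ee_pos: [0.5008, 0.0068, 0.1641]
orientation: [3.141, -0.005, 0.198]
contact_force: [0.3, -0.7, -0.3]
opening: 0.0384
grasp_force: 0.0
```

move_arm --commands '[{"dx": 0, "dy": 25, "dz": 0, "turn": 0, "gripper": 40}, {"dx": 0, "dy": 10, "dz": 0, "turn": 0, "gripper": 40}, {"dx": 0, "dy": 0, "dz": 0, "turn": 0, "gripper": 40}, {"dx": 0, "dy": 0, "dz": 0, "turn": 0, "gripper": 40}, {"dx": 0, "dy": 0, "dz": 0, "turn": 0, "gripper": 40}]'

```text
t: 12.7
ee_pos: [0.5052, -0.0254, 0.1613]
orientation: [-3.14, 0.001, 0.199]
contact_force: [-0.3, -0.5, -0.0]
opening: 0.0401
grasp_force: 0.0
```

```bash
python3 - <<'E'
from h import *
import pickle
d5=pickle.load(open('w5.pkl','rb'))
o,r=rays(d5,[[444,143]])
for z in np.arange(.036,.075,.003):
    p=(o+r[0]*(z-o[2])/r[0,2]); X=np.array([np.cos(BY),np.sin(BY)]);q=(p[:2]-BC); print(z.round(3),(q@X).round(4),(q@[-X[1],X[0]]).round(4),np.hypot(q@X+.084,z-.038).round(4))
d=snap('wrist');save(d,'w7.png');pickle.dump(d,open('w7.pkl','wb'))
plan(bw(-131,0,160),.2)
E
```

```text
0.036 -0.1413 -0.0008 0.0574
0.039 -0.1403 -0.0008 0.0563
0.042 -0.1392 -0.0007 0.0554
0.045 -0.1382 -0.0007 0.0547
0.048 -0.1372 -0.0007 0.0541
0.051 -0.1361 -0.0006 0.0537
0.054 -0.1351 -0.0006 0.0536
0.057 -0.1341 -0.0006 0.0536
0.06 -0.133 -0.0006 0.0538
0.063 -0.132 -0.0005 0.0541
0.066 -0.131 -0.0005 0.0547
0.069 -0.1299 -0.0005 0.0554
0.072 -0.1289 -0.0004 0.0563
t 12.75 turn -0.001 then mm [25.6  0.5  1.4]
```

View pics/w7.png

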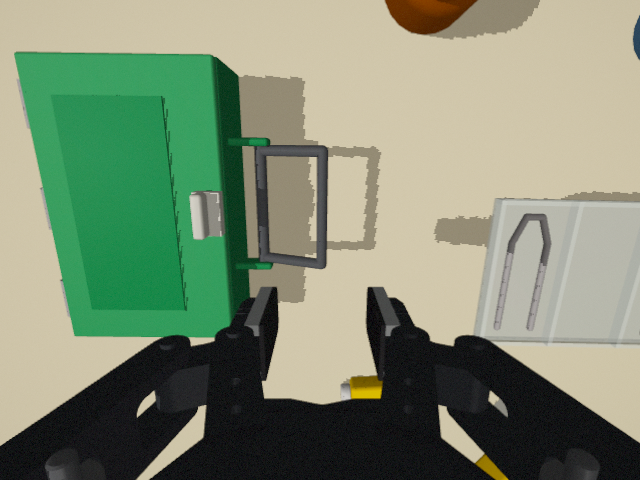

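The lid is shut flat, with the catch at (207,215). The latch bar runs along column 322, rows 150–265, and is lined up between the fingers in tool y, so I need about 26 mm in tool x and then down.

move_arm --commands '[{"dx": 13, "dy": 0, "dz": 15, "turn": 0, "gripper": 40}, {"dx": 12.5, "dy": 0, "dz": 30, "turn": 0, "gripper": 40}, {"dx": 0, "dy": 0, "dz": 30, "turn": 0, "gripper": 40}, {"dx": 0, "dy": 0, "dz": 28, "turn": 0, "gripper": 40}, {"dx": 0, "dy": 0, "dz": 14, "turn": 0, "gripper": 40}]' --force 20

```text
t: 13.25
ee_pos: [0.5293, -0.0209, 0.0424]
orientation: [-3.14, 0.003, 0.199]
contact_force: [0.1, 0.7, 0.2]
opening: 0.04
grasp_force: 0.0
```

move_arm --commands '[{"dx": 0, "dy": 0, "dz": 0, "turn": 0, "gripper": 30}, {"dx": 0, "dy": 0, "dz": 0, "turn": 0, "gripper": 20}, {"dx": 0, "dy": 0, "dz": 0, "turn": 0, "gripper": 10}, {"dx": 0, "dy": 0, "dz": 0, "turn": 0, "gripper": 0}, {"dx": 0, "dy": 0, "dz": 0, "turn": 0, "gripper": 0}]' --force 20

```text
t: 13.75
ee_pos: [0.5312, -0.0201, 0.0455]
orientation: [-3.14, -0.002, 0.198]
contact_force: [-0.4, 4.7, -1.7]
opening: 0.0071
grasp_force: 20.9
```

```bash
python3 - <<'E'
from h import *
s=telemetry.get_state();p=s['ee_pos'];X=np.array([np.cos(BY),np.sin(BY)]);print((p[:2]-BC)@X,p[2],s['opening'],s['contact_force'])
E
```

```text
-0.13036803587974152 0.04549467323656417 0.007112350034283407 [-0.36602986  4.73574376 -1.72099567]
```

move_arm --commands '[{"dx": 0, "dy": -5, "dz": -10, "turn": 0, "gripper": 0}, {"dx": 0, "dy": -6, "dz": -8, "turn": 0, "gripper": 0}, {"dx": 0, "dy": -8, "dz": -6.5, "turn": 0, "gripper": 0}, {"dx": 0, "dy": -8.5, "dz": -5, "turn": 0, "gripper": 0}, {"dx": 0, "dy": -9.5, "dz": -3, "turn": 0, "gripper": 0}]' --force 20

```text
t: 14.25
ee_pos: [0.5249, 0.0124, 0.0787]
orientation: [3.139, -0.003, 0.195]
contact_force: [2.7, -3.6, 0.1]
opening: 0.007
grasp_force: 20.0
```

```bash
python3 - <<'E'
from h import *
d=snap('scene');s=telemetry.get_state();p=s['ee_pos'];X=np.array([np.cos(BY),np.sin(BY)]);print((p[:2]-BC)@X,p[2],s['opening'],s['contact_force'])
E
```

```text
-0.09484505543085064 0.07893795947457924 0.007221273000180866 [-0.14641852 -3.88551352 12.93645484]
```

move_arm --commands '[{"dx": 0, "dy": 0, "dz": 0, "turn": 0, "gripper": 14}, {"dx": 0, "dy": 0, "dz": 0, "turn": 0, "gripper": 18}, {"dx": 0, "dy": 0, "dz": 0, "turn": 0, "gripper": 18}, {"dx": 0, "dy": 0, "dz": -8, "turn": 0, "gripper": 18}, {"dx": 0, "dy": 0, "dz": -20, "turn": 0, "gripper": 18}]'

```text
t: 14.8
ee_pos: [0.5219, 0.014, 0.1042]
orientation: [-3.141, 0.004, 0.197]
contact_force: [-0.5, 0.6, -0.1]
opening: 0.0181
grasp_force: 0.0
```

move_arm --commands '[{"dx": 0, "dy": 10, "dz": -15, "turn": 0, "gripper": 10}, {"dx": 0, "dy": 20, "dz": 0, "turn": 0, "gripper": 0}, {"dx": 0, "dy": 20, "dz": 0, "turn": 0, "gripper": 0}, {"dx": 0, "dy": 0, "dz": 0, "turn": 0, "gripper": 0}, {"dx": 0, "dy": 0, "dz": 0, "turn": 0, "gripper": 0}]'

```text
t: 15.3
ee_pos: [0.533, -0.0348, 0.1201]
orientation: [-3.141, 0.0, 0.196]
contact_force: [0.6, 1.0, 0.6]
opening: -0.0
grasp_force: 0.0
```

```bash
python3 - <<'E'
from h import *
import pickle
d=snap('scene');w=snap('wrist');t=snap('top');pickle.dump((d,w,t),open('l.pkl','wb'))
s=telemetry.get_state();p=s['ee_pos'];X=np.array([np.cos(BY),np.sin(BY)]);q=p[:2]-BC;print(q@X,q@[-X[1],X[0]],p[2],s['opening'],s['contact_force'])
# expected bar px by phi, brightness profile
for n,c in(('scene',d),('top',t),('wrist',w)):
  for ph in (.5,.3,.2,.1,0,-.2,-.52):
    g=[]
    for y in(-30,-20,20,30):
        u=proj(c,bw(-84-50*np.sin(ph),y,38+50*np.cos(ph)))[0]; i,j=np.round(u).astype(int)
        g.append(tuple(c['color'][j,i]) if 0<=j<480 and 0<=i<640 else None)
    print(n,ph,[tuple(map(int,a)) if a else a for a in g])
E
```

```text
-0.14390220406863014 0.00018016415463777136 0.11992548274870837 1.5301451668069192e-05 [-0.82573467  0.49326577  0.30702454]
scene 0.5 [(105, 100, 85), (105, 100, 82), (104, 99, 82), (105, 100, 85)]
scene 0.3 [(32, 34, 34), (33, 35, 33), (34, 32, 33), (69, 65, 54)]
scene 0.2 [(54, 56, 55), (55, 56, 55), (54, 57, 56), (53, 54, 54)]
scene 0.1 [(15, 40, 25), (20, 46, 28), (22, 53, 32), (21, 44, 25)]
scene 0 [(6, 41, 21), (13, 41, 24), (18, 49, 26), (16, 44, 26)]
scene -0.2 [(5, 39, 20), (15, 45, 22), (16, 43, 26), (9, 41, 21)]
scene -0.52 [(48, 111, 68), (75, 74, 68), (51, 113, 71), (48, 110, 68)]
top 0.5 [(83, 80, 74), (90, 86, 77), (93, 91, 78), (93, 88, 79)]
top 0.3 [(43, 40, 38), (63, 66, 69), (83, 77, 69), (90, 84, 74)]
top 0.2 [(36, 37, 39), (64, 62, 68), (53, 56, 57), (70, 65, 66)]
top 0.1 [(32, 32, 39), (70, 75, 78), (85, 81, 72), (83, 81, 73)]
top 0 [(42, 40, 44), (53, 53, 58), (41, 40, 43), (50, 53, 55)]
top -0.2 [(102, 97, 83), (106, 101, 85), (109, 103, 89), (107, 102, 87)]
top -0.52 [(60, 105, 70), (48, 111, 68), (62, 110, 72), (68, 106, 73)]
wrist 0.5 [(152, 143, 120), (153, 144, 121), (152, 141, 119), (151, 142, 118)]
wrist 0.3 [(43, 46, 44), (42, 41, 47), (46, 46, 48), (40, 40, 41)]
wrist 0.2 [(85, 88, 89), (82, 85, 87), (82, 83, 87), (80, 84, 85)]
wrist 0.1 [(13, 58, 33), (14, 58, 35), (4, 59, 29), (44, 77, 52)]
wrist 0 [(16, 58, 33), (22, 62, 33), (12, 59, 31), (13, 59, 30)]
wrist -0.2 [(10, 60, 30), (4, 54, 28), (17, 60, 33), (20, 60, 35)]
wrist -0.52 [(59, 163, 100), (60, 164, 101), (55, 161, 97), (52, 159, 93)]
```

The bar stands at about 0.25 rad outside vertical and has held there. Next I'll push it over from outside with the fingers shut.

move_arm --commands '[{"dx": 0, "dy": 0, "dz": 20, "turn": 0, "gripper": 0}, {"dx": 0, "dy": 0, "dz": 20, "turn": 0, "gripper": 0}, {"dx": 0, "dy": -12, "dz": 0, "turn": 0, "gripper": 0}, {"dx": 0, "dy": -12, "dz": 0, "turn": 0, "gripper": 0}, {"dx": 0, "dy": -10, "dz": 0, "turn": 0, "gripper": 0}]'

```text
t: 15.95
ee_pos: [0.5268, 0.0008, 0.0808]
orientation: [-3.141, -0.001, 0.199]
contact_force: [-0.0, -0.9, 1.8]
opening: 0.0
grasp_force: 0.7
```

move_arm --commands '[{"dx": 0, "dy": -8, "dz": 0, "turn": 0, "gripper": 0}, {"dx": 0, "dy": -6, "dz": 0, "turn": 0, "gripper": 0}, {"dx": 0, "dy": -6, "dz": 0, "turn": 0, "gripper": 0}, {"dx": 0, "dy": -5, "dz": 0, "turn": 0, "gripper": 0}, {"dx": 0, "dy": -4, "dz": 0, "turn": 0, "gripper": 0}]'

```text
t: 16.45
ee_pos: [0.5209, 0.0271, 0.0801]
orientation: [3.142, -0.0, 0.197]
contact_force: [0.6, -0.4, -0.4]
opening: 0.0
grasp_force: 0.2
```

```bash
cat > b.py <<'E'
from h import *
d=snap('scene');w=snap('wrist')
s=telemetry.get_state();p=s['ee_pos'];X=np.array([np.cos(BY),np.sin(BY)]);q=p[:2]-BC;print(s['t'],(q@X).round(4),(q@[-X[1],X[0]]).round(4),p[2],s['contact_force'])
for n,c in(('scene',d),('wrist',w)):
  for ph in np.arange(.4,-.75,-.1):
    g=[]
    for y in(-34,-26,-20,20,26,34):
        i,j=np.round(proj(c,bw(-84-50*np.sin(ph),y,38+50*np.cos(ph)))[0]).astype(int)
        a=c['color'][j,i].astype(int) if 0<=j<480 and 0<=i<640 else np.zeros(3,int); g.append((int(a.max()-a.min()),int(a.max())))
    print(n,ph.round(1),g)
E
python3 b.py
```

```text
16.55 -0.0817 0.0 0.07994313690649103 [-0.09499024 -0.11367548  0.03803503]
scene 0.4 [(16, 85), (8, 54), (17, 84), (18, 59), (18, 87), (5, 21)]
scene 0.3 [(2, 32), (1, 35), (1, 31), (2, 17), (7, 11), (3, 12)]
scene 0.2 [(18, 94), (19, 92), (18, 93), (2, 18), (1, 8), (2, 16)]
scene 0.1 [(19, 56), (17, 56), (24, 45), (3, 9), (3, 16), (4, 18)]
scene 0.0 [(25, 42), (35, 41), (28, 41), (1, 15), (2, 18), (4, 13)]
scene -0.1 [(28, 43), (27, 46), (28, 45), (7, 10), (4, 17), (1, 13)]
scene -0.2 [(26, 39), (20, 38), (25, 39), (6, 14), (6, 14), (5, 16)]
scene -0.3 [(7, 38), (5, 37), (4, 35), (2, 16), (3, 23), (4, 20)]
scene -0.4 [(7, 60), (14, 69), (2, 72), (1, 17), (6, 14), (4, 15)]
scene -0.5 [(53, 104), (52, 104), (8, 84), (2, 16), (1, 14), (2, 20)]
scene -0.6 [(62, 113), (61, 111), (8, 75), (11, 24), (9, 10), (1, 15)]
scene -0.7 [(62, 113), (62, 113), (23, 89), (30, 86), (3, 19), (3, 16)]
wrist 0.4 [(33, 158), (32, 158), (33, 158), (7, 26), (4, 26), (2, 27)]
wrist 0.3 [(33, 158), (32, 159), (33, 158), (2, 19), (2, 26), (3, 23)]
wrist 0.2 [(31, 159), (34, 159), (31, 158), (6, 24), (6, 25), (2, 28)]
wrist 0.1 [(33, 157), (31, 158), (33, 159), (9, 29), (5, 22), (7, 38)]
wrist 0.0 [(5, 92), (2, 54), (2, 58), (2, 27), (5, 32), (26, 134)]
wrist -0.1 [(31, 159), (33, 158), (33, 157), (2, 31), (2, 30), (10, 29)]
wrist -0.2 [(32, 157), (33, 156), (32, 159), (1, 24), (3, 22), (4, 28)]
wrist -0.3 [(4, 69), (5, 68), (5, 71), (10, 21), (1, 28), (11, 18)]
wrist -0.4 [(5, 95), (3, 93), (4, 96), (4, 27), (3, 21), (4, 19)]
wrist -0.5 [(108, 170), (107, 171), (110, 171), (4, 25), (2, 25), (3, 27)]
wrist -0.6 [(109, 171), (112, 170), (110, 169), (41, 68), (7, 23), (4, 21)]
wrist -0.7 [(107, 171), (108, 171), (105, 170), (46, 144), (2, 23), (2, 28)]
```

The bar is over centre, at about −0.35 rad. I'll push the last 7–8 mm onto the stop.

move_arm --commands '[{"dx": 0, "dy": -3, "dz": 0, "turn": 0, "gripper": 0}, {"dx": 0, "dy": -2, "dz": 0, "turn": 0, "gripper": 0}, {"dx": 0, "dy": -1, "dz": 0, "turn": 0, "gripper": 0}, {"dx": 0, "dy": 0, "dz": 0, "turn": 0, "gripper": 0}, {"dx": 0, "dy": 0, "dz": 0, "turn": 0, "gripper": 0}]'

```text
t: 17.05
ee_pos: [0.5198, 0.0327, 0.08]
orientation: [-3.142, 0.0, 0.197]
contact_force: [0.1, 0.5, 0.6]
opening: 0.0
grasp_force: 0.0
```

move_arm --commands '[{"dx": 0, "dy": -1, "dz": 0, "turn": 0, "gripper": 0}, {"dx": 0, "dy": -0.5, "dz": 0, "turn": 0, "gripper": 0}, {"dx": 0, "dy": 0, "dz": 0, "turn": 0, "gripper": 0}, {"dx": 0, "dy": 0, "dz": 0, "turn": 0, "gripper": 0}, {"dx": 0, "dy": 0, "dz": 0, "turn": 0, "gripper": 0}]'

```text
t: 17.55
ee_pos: [0.5195, 0.0342, 0.08]
orientation: [-3.142, -0.0, 0.197]
contact_force: [0.5, -0.4, 0.8]
opening: 0.0002
grasp_force: 0.1
```

```bash
python3 b.py | grep -v 'e 0\|t 0'
```

```text
17.65 -0.0748 -0.0001 0.08003382734795556 [ 0.23527867 -0.22793004 -0.06586768]
scene -0.1 [(24, 45), (31, 40), (29, 44), (3, 15), (0, 19), (3, 21)]
scene -0.2 [(34, 40), (22, 43), (30, 43), (0, 15), (3, 16), (4, 18)]
scene -0.3 [(33, 54), (27, 49), (26, 53), (2, 11), (7, 13), (3, 14)]
scene -0.4 [(12, 50), (3, 46), (3, 43), (4, 11), (4, 11), (4, 14)]
scene -0.5 [(2, 55), (12, 67), (2, 57), (2, 25), (3, 12), (4, 16)]
scene -0.6 [(41, 95), (37, 88), (3, 66), (3, 44), (1, 17), (0, 11)]
scene -0.7 [(61, 113), (60, 111), (22, 88), (5, 18), (7, 11), (1, 10)]
wrist -0.1 [(23, 114), (25, 104), (19, 89), (5, 29), (6, 26), (1, 19)]
wrist -0.2 [(33, 159), (33, 160), (34, 158), (1, 35), (2, 33), (2, 43)]
wrist -0.3 [(32, 159), (34, 161), (34, 160), (3, 23), (3, 18), (5, 30)]
wrist -0.4 [(4, 72), (7, 74), (4, 71), (4, 22), (5, 29), (2, 21)]
wrist -0.5 [(1, 94), (2, 96), (6, 97), (2, 21), (1, 24), (6, 24)]
wrist -0.6 [(109, 171), (110, 172), (106, 172), (8, 26), (1, 22), (1, 23)]
wrist -0.7 [(110, 172), (108, 174), (106, 170), (10, 149), (3, 26), (6, 27)]
```

Nearly there, with no stop force yet. I'll continue in small steps.

move_arm --commands '[{"dx": 0, "dy": -1, "dz": 0, "turn": 0, "gripper": 0}, {"dx": 0, "dy": -0.5, "dz": 0, "turn": 0, "gripper": 0}, {"dx": 0, "dy": 0, "dz": 0, "turn": 0, "gripper": 0}, {"dx": 0, "dy": 0, "dz": 0, "turn": 0, "gripper": 0}, {"dx": 0, "dy": 0, "dz": 0, "turn": 0, "gripper": 0}]'

```text
t: 18.15
ee_pos: [0.5192, 0.0358, 0.08]
orientation: [-3.142, -0.0, 0.197]
contact_force: [-0.5, -0.7, -0.3]
opening: 0.0003
grasp_force: 0.1
```

move_arm --commands '[{"dx": 0, "dy": -1, "dz": 0, "turn": 0, "gripper": 0}, {"dx": 0, "dy": 0, "dz": 0, "turn": 0, "gripper": 0}, {"dx": 0, "dy": 0, "dz": 0, "turn": 0, "gripper": 0}, {"dx": 0, "dy": 0, "dz": 0, "turn": 0, "gripper": 0}, {"dx": 0, "dy": 0, "dz": 0, "turn": 0, "gripper": 0}]'

```text
t: 18.65
ee_pos: [0.519, 0.0367, 0.08]
orientation: [-3.141, 0.0, 0.197]
contact_force: [0.3, 0.1, 0.1]
opening: 0.0001
grasp_force: 0.1
```

move_arm --commands '[{"dx": 0, "dy": -1, "dz": 0, "turn": 0, "gripper": 0}, {"dx": 0, "dy": 0, "dz": 0, "turn": 0, "gripper": 0}, {"dx": 0, "dy": 0, "dz": 0, "turn": 0, "gripper": 0}, {"dx": 0, "dy": 0, "dz": 0, "turn": 0, "gripper": 0}, {"dx": 0, "dy": 0, "dz": 0, "turn": 0, "gripper": 0}]'

```text
t: 19.15
ee_pos: [0.5188, 0.0377, 0.08]
orientation: [-3.141, -0.0, 0.197]
contact_force: [-0.2, 0.5, -0.3]
opening: -0.0001
grasp_force: 0.2
```

```bash
python3 b.py | grep  '^[0-9]\|-0.[4567]'
```

```text
19.25 -0.0712 -0.0001 0.08000021219334039 [-0.25567256  0.36147029  0.51347749]
scene -0.4 [(13, 43), (3, 44), (2, 41), (5, 14), (3, 19), (2, 13)]
scene -0.5 [(2, 50), (3, 59), (3, 51), (4, 9), (3, 10), (4, 21)]
scene -0.6 [(29, 83), (28, 82), (3, 65), (3, 35), (3, 12), (2, 15)]
scene -0.7 [(57, 109), (55, 103), (23, 91), (1, 51), (3, 16), (3, 12)]
wrist -0.4 [(3, 56), (5, 55), (1, 57), (5, 25), (10, 18), (4, 27)]
wrist -0.5 [(5, 100), (6, 98), (4, 95), (3, 25), (5, 25), (4, 26)]
wrist -0.6 [(109, 172), (109, 173), (107, 170), (6, 26), (1, 27), (5, 28)]
wrist -0.7 [(113, 174), (110, 173), (109, 172), (5, 25), (1, 24), (6, 20)]
```

move_arm --commands '[{"dx": 0, "dy": -1, "dz": 0, "turn": 0, "gripper": 0}, {"dx": 0, "dy": 0, "dz": 0, "turn": 0, "gripper": 0}, {"dx": 0, "dy": 0, "dz": 0, "turn": 0, "gripper": 0}, {"dx": 0, "dy": 0, "dz": 0, "turn": 0, "gripper": 0}, {"dx": 0, "dy": 0, "dz": 0, "turn": 0, "gripper": 0}]'

```text
t: 19.75
ee_pos: [0.5186, 0.0386, 0.08]
orientation: [3.142, 0.0, 0.197]
contact_force: [0.5, -0.7, -0.1]
opening: -0.0003
grasp_force: 0.1
```

move_arm --commands '[{"dx": 0, "dy": -1, "dz": 0, "turn": 0, "gripper": 0}, {"dx": 0, "dy": 0, "dz": 0, "turn": 0, "gripper": 0}, {"dx": 0, "dy": 0, "dz": 0, "turn": 0, "gripper": 0}, {"dx": 0, "dy": 0, "dz": 0, "turn": 0, "gripper": 0}, {"dx": 0, "dy": 0, "dz": 0, "turn": 0, "gripper": 0}]'

```text
t: 20.25
ee_pos: [0.5184, 0.0396, 0.08]
orientation: [-3.142, -0.0, 0.197]
contact_force: [0.0, -0.9, 0.1]
opening: -0.0
grasp_force: 0.1
```

```bash
cat > c.py <<'E'
from h import *
w=snap('wrist'); s=telemetry.get_state();print(s['t'],s['ee_pos'],s['contact_force'])
for y in(-33,-26):
  r=[]
  for x in range(-76,-40,2):
    i,j=np.round(proj(w,bw(x,y,81))[0]).astype(int); a=w['color'][j,i].astype(int); r.append((x,int(a.max()-a.min()),int(a.max())))
  print(y,r)
E
python3 c.py
```

```text
20.3 [0.51838478 0.03959902 0.08002223] [ 0.47710442  0.14796205 -0.02485562]
-33 [(-76, 33, 160), (-74, 33, 159), (-72, 34, 162), (-70, 32, 158), (-68, 33, 159), (-66, 34, 161), (-64, 29, 61), (-62, 5, 73), (-60, 3, 89), (-58, 4, 99), (-56, 65, 131), (-54, 111, 172), (-52, 109, 174), (-50, 103, 173), (-48, 108, 174), (-46, 106, 174), (-44, 109, 173), (-42, 108, 173)]
-26 [(-76, 32, 158), (-74, 33, 156), (-72, 34, 159), (-70, 33, 159), (-68, 31, 159), (-66, 32, 159), (-64, 22, 53), (-62, 4, 71), (-60, 5, 89), (-58, 5, 99), (-56, 25, 95), (-54, 108, 174), (-52, 109, 173), (-50, 108, 174), (-48, 110, 173), (-46, 107, 173), (-44, 113, 175), (-42, 108, 173)]
```

move_arm --commands '[{"dx": 0, "dy": -1, "dz": 0, "turn": 0, "gripper": 0}, {"dx": 0, "dy": -1, "dz": 0, "turn": 0, "gripper": 0}, {"dx": 0, "dy": 0, "dz": 0, "turn": 0, "gripper": 0}, {"dx": 0, "dy": 0, "dz": 0, "turn": 0, "gripper": 0}, {"dx": 0, "dy": 0, "dz": 0, "turn": 0, "gripper": 0}]'

```text
t: 20.8
ee_pos: [0.5182, 0.0405, 0.08]
orientation: [3.14, -0.0, 0.196]
contact_force: [0.6, -5.6, -1.6]
opening: -0.0
grasp_force: 2.7
```

```bash
python3 c.py
```

```text
20.85 [0.51820337 0.04044369 0.07999649] [ 1.2035513  -5.99798904 -1.95385122]
-33 [(-76, 32, 161), (-74, 32, 160), (-72, 32, 161), (-70, 34, 161), (-68, 32, 162), (-66, 33, 158), (-64, 55, 59), (-62, 2, 62), (-60, 6, 83), (-58, 2, 96), (-56, 4, 84), (-54, 108, 173), (-52, 108, 174), (-50, 106, 173), (-48, 107, 174), (-46, 110, 174), (-44, 107, 175), (-42, 108, 174)]
-26 [(-76, 35, 161), (-74, 33, 161), (-72, 33, 161), (-70, 31, 161), (-68, 32, 160), (-66, 33, 160), (-64, 57, 64), (-62, 7, 60), (-60, 4, 86), (-58, 1, 99), (-56, 3, 91), (-54, 107, 175), (-52, 108, 172), (-50, 110, 175), (-48, 110, 173), (-46, 110, 173), (-44, 107, 174), (-42, 107, 175)]
```

Stop contact: 6 N, with the bar centred at box x ≈ −59 mm as expected for closed. One firmer push, then I'll withdraw.

move_arm --commands '[{"dx": 0, "dy": -0.7, "dz": 0, "turn": 0, "gripper": 0}, {"dx": 0, "dy": 0, "dz": 0, "turn": 0, "gripper": 0}, {"dx": 0, "dy": 0, "dz": 0, "turn": 0, "gripper": 0}, {"dx": 0, "dy": 0, "dz": 0, "turn": 0, "gripper": 0}, {"dx": 0, "dy": 0, "dz": 0, "turn": 0, "gripper": 0}]'

```text
t: 21.35
ee_pos: [0.5182, 0.0405, 0.08]
orientation: [3.14, -0.0, 0.195]
contact_force: [1.0, -7.2, -1.5]
opening: -0.0
grasp_force: 3.3
```

move_arm --commands '[{"dx": 0, "dy": 5, "dz": 0, "turn": 0, "gripper": 0}, {"dx": 0, "dy": 20, "dz": 0, "turn": 0, "gripper": 0}, {"dx": 0, "dy": 20, "dz": -20, "turn": 0, "gripper": 0}, {"dx": 0, "dy": 10, "dz": -40, "turn": 0, "gripper": 0}, {"dx": 0, "dy": 0, "dz": -30, "turn": 0, "gripper": 0}]'

```text
t: 21.85
ee_pos: [0.529, -0.0127, 0.1716]
orientation: [-3.141, -0.001, 0.195]
contact_force: [-0.4, 1.4, -0.3]
opening: -0.0
grasp_force: 0.0
```

move_arm --commands '[{"dx": -20, "dy": 0, "dz": -10, "turn": 0, "gripper": 0}, {"dx": -20, "dy": 0, "dz": 0, "turn": 0, "gripper": 0}, {"dx": 0, "dy": 0, "dz": 0, "turn": 0, "gripper": 0}, {"dx": 0, "dy": 0, "dz": 0, "turn": 0, "gripper": 0}, {"dx": 0, "dy": 0, "dz": 0, "turn": 0, "gripper": 0}]'

```text
t: 22.35
ee_pos: [0.4904, -0.0188, 0.18]
orientation: [-3.141, -0.001, 0.198]
contact_force: [0.2, -0.7, 0.0]
opening: -0.0002
grasp_force: 0.0
```

```bash
python3 c.py; python3 b.py | grep '^[0-9]\|scene'
```

```text
22.4 [ 0.49035216 -0.01888679  0.17983599] [0.01892861 0.68533485 0.20145581]
-33 [(-76, 39, 56), (-74, 56, 56), (-72, 42, 57), (-70, 50, 58), (-68, 52, 60), (-66, 57, 82), (-64, 87, 136), (-62, 1, 47), (-60, 5, 72), (-58, 1, 85), (-56, 8, 88), (-54, 101, 158), (-52, 103, 158), (-50, 99, 158), (-48, 103, 157), (-46, 104, 159), (-44, 104, 157), (-42, 101, 158)]
-26 [(-76, 41, 57), (-74, 52, 52), (-72, 44, 58), (-70, 46, 57), (-68, 42, 56), (-66, 50, 78), (-64, 86, 133), (-62, 4, 51), (-60, 2, 69), (-58, 4, 90), (-56, 4, 62), (-54, 101, 158), (-52, 101, 157), (-50, 105, 157), (-48, 104, 159), (-46, 104, 158), (-44, 108, 158), (-42, 103, 157)]
22.5 -0.1212 0.0394 0.17973080312428094 [-0.18931865  0.15421992 -0.0294603 ]
scene 0.4 [(16, 82), (7, 53), (17, 84), (20, 60), (20, 104), (22, 105)]
scene 0.3 [(1, 33), (1, 33), (4, 36), (40, 90), (21, 103), (21, 103)]
scene 0.2 [(18, 92), (19, 90), (19, 92), (28, 83), (21, 99), (23, 106)]
scene 0.1 [(16, 51), (16, 57), (22, 43), (8, 39), (17, 47), (17, 59)]
scene 0.0 [(25, 42), (25, 43), (28, 40), (4, 31), (21, 35), (29, 39)]
scene -0.1 [(32, 40), (27, 41), (31, 40), (11, 35), (3, 26), (29, 40)]
scene -0.2 [(26, 43), (28, 42), (28, 44), (25, 41), (7, 29), (16, 31)]
scene -0.3 [(32, 54), (28, 52), (23, 51), (35, 59), (31, 58), (3, 34)]
scene -0.4 [(46, 84), (21, 58), (4, 60), (50, 89), (46, 85), (3, 33)]
scene -0.5 [(4, 44), (2, 50), (3, 43), (6, 44), (3, 43), (5, 43)]
scene -0.6 [(5, 59), (5, 57), (0, 55), (6, 60), (14, 67), (8, 60)]
scene -0.7 [(41, 93), (34, 86), (18, 81), (31, 91), (34, 86), (52, 101)]
```

The bar stays closed at box x ≈ −59 mm with the robot clear, so I'm handing in.

```bash
python3 -c "
from h import *
print(workorder.finish_job())"
```

```text
the job is handed in; nothing more can be done
None
```

The job is handed in at about 22.5 s: the middle-sized inhaler lies flat in the large compartment, the lid is shut, and the latch rests in its catch; the hand-in returned no verdict.

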